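# Slide the locked bowl stage home under the gauge

### The arm

A 6-joint arm with a two-finger parallel gripper is mounted at the origin on the work surface. World frame = base frame: x ahead of the robot, y to its left, z up, the work surface at z = 0. Lengths are in mm, angles in rad, forces in N, time in s.
With the tool pointing down it reaches from about 275 to 750 mm from the base axis. Payload 10.2 kg.
Tool frame: the origin (TCP) lies at the very end of the fingers, on their centre line; the grasp point (between the pads) lies 19 mm behind it (ctrl.grip_depth is the distance from the TCP to the grasp point, in mm); z points along the fingers, x is the direction in which the jaws open and shut, and the axes are right-handed (so a half turn about z gives the same grasp; the last joint's range is limited). The gripper opens to 85 mm and grips with 20 to 120 N. Pads are 22 mm wide; open, the fingers measure 114 mm over their backs; the gripper's body (76 mm by 85 mm) begins 54 mm behind the grasp point. The pads swing forward as they close: fully open they stand 13 mm farther back than shut.
Start: joints at [1.016, 0.313, 1.498, -0, 1.331, -0.223], TCP at [171.029, 496.367, 231.294] pointing down, gripper open.
Joint ranges: [-2.94, 2.94], [-0.97, 2.17], [0.19, 2.56], [-1.23, 4.37], [0.02, 3.11], [-2.88, 2.88]. Speed limits (rad/s): [2.39, 2.39, 3.01, 3.14, 3.14, 3.14].

### API

Orientations are given as a unit quaternion [w, x, y, z].
In Python, from rig import ctrl gives the robot as it stands.
- The arm moves only by the tool play_rows, never from a script. Its argument "motion" is a list of rows, each a list of 2 entries, a list of its own where there are three numbers: the shift along the tool's x, y, z in mm, then the turn, a rotation vector about the tool's x, y, z in degrees. A call has 1 to 20 rows; each row shifts and turns the commanded pose from where the row before left it, along the tool's axes as they then stand; what a row does not reach is not made up. A row lasts 1/12 s, in which the tool goes at most 41.7 mm and 7.16 degrees, less where a joint would pass 70% of its speed; a pose out of reach is approached as far as the arm can. A call with a gripper value outside its range is refused whole. "fingers" is the finger opening in mm, from 0 to 85.4, set as the call begins (left out, the last holds). The fingers move at their own pace and stop on an object; "squeeze" is the grip in N (left out, the last holds). Time passes only in rows, so rows that do not move let the fingers close. It gives the time, the measured TCP pose, the force and the opening at its end, in the units of the state.
- ctrl.sense(): the state, without advancing time (a new reading comes with each control period).
- ctrl.capture(name): name is "scene" or "side" or "wrist"; returns the picture (420x560x3 uint8, red, green, blue); there is no depth.
- ctrl.get_calibration(name): a dict with "K" (3x3 intrinsics, pixels), "R" (3x3) and "t" (3): a world point X has camera coordinates R X + t; the wrist camera has in their place "tool_from_camera" (4x4, takes a point from camera to tool coordinates, whose origin is the TCP and whose axes are the tool frame's). Camera axes: x right, y down, z forward; pixel columns grow to the right and rows downward; lengths in mm; the calibration is good to about 2 mm. The wrist camera is an equidistant fisheye: a pixel r from the principal point sees the ray r / f radians off the axis. A picture is of the moment at which its call begins: read the wrist's pose just before it. get_calibration takes no time and is no camera call.
- ctrl.finish_job(): hands the job in, once; it reports no verdict.
Trained networks look in the newest picture that a camera, given by its name, has taken for a name from the list of things; names that differ only in an ending like _2 or _b are one class to them, and where a whole thing is asked for, a point or a joint stands for the part that bears it (a point fixed in the world has none). Each returns a list of dicts, best first, with "p" (0 to 1); they miss things now and then, are a little off and sometimes report something else, mostly with a low value. They report only what shows in the picture. A call takes as long as a camera call.
- ctrl.spot_in(camera, name): "position" ([column, row] as shares, 0 to 1, of the picture: columns of its width, rows of its height, amid what is visible of it).
The state is a dict: "time_s": time; "joints": joint angles; "dq": joint speeds; "tau": joint torques, N m; "eef_pos": TCP position; "ee_rot": TCP orientation; "force": force on the tool from outside, world axes, zero at the start; "wrist_torque": the same for the moment, N m; "grip_width": opening from 0.0 (shut) to 1.0 (fully open).
Only numpy, scipy, OpenCV 4.12 (cv2) and the standard library are available. Lean on these libraries where they do the work, as an engineer would, in place of code of your own. Each camera call takes 0.05 s, during which the arm holds its last target. There are 200 camera calls.

### The job

Bring the bowl under the gauge needle: with the fingertips press the stage's lock button down, keep it held down and slide the stage along its rails all the way to the end stop, then let go so that the button springs up and the stage is locked there. Do not shove the stage while its button is up, do not touch the bowl riding on it, and leave the jar, cup and brush alone.

Things in the scene. Friction and masses are not known exactly. Their poses are not given: they have to be found in the camera images.
- slide_base: the fixed slide on the bench: grey 130 x 440 mm bed with two steel rails; it stands at a different place and angle each time. Origin on the bench top on the rails' centre line; its +y axis (horizontal) is the direction in which the stage slides towards the end stop, its x axis runs across the rails. The bed reaches from y = -200 to +240 mm, the end stop at y = +205 to +219 mm.
- gauge_tip (a point): lower tip of the thin gauge needle (122 mm above the bench), under which the bowl stops. It hangs over x = 0, y = +140 mm of the slide base from an arm at 178 mm height on a thin post, 200 mm high, at x = +85, y = +140 mm
- end_stop (a point): middle of the near face of the end stop, a grey 130 mm wide, 44 mm high block across the end of the rails (this point 28 mm above the bench) that the leading edge of the stage meets
- stage (a joint): how far the stage has slid, in m, from where it starts (0); it has 90 to 160 mm to go to the end stop. The stage is a 120 x 210 x 8 mm aluminium plate, top 32 mm above the bench, with the lock button at its rear and the bowl in front. A toothed rack holds it (with 4 mm play) while the button is up; with the button down by over 3 mm it slides at 2 to 4 N and stays where it is left
- stage_nose (a point): middle of the leading edge of the stage plate, 175 mm in front (slide base +y) of the button's centre, 28 mm above the bench; it meets point end_stop when the stage is fully home
- lock (a joint): how far the lock button is pressed, in m: about 0 up (locked), 0.006 fully down. A spring pushes it up: it starts to move at about 3 N, fully down takes about 6.5 N; it rides with the stage
- lock_top (a point): centre of the flat top of the lock button, a square black key of 44 x 44 mm near the rear edge of the stage plate; its top is 46 mm above the bench when up, 40 mm when down. Its axes are those of the slide base; it moves with the stage. Fingertips pressed on it can drag the stage along
- push_plate (a point): middle of the top edge of the rear face of the push plate, an upright aluminium plate on the stage, 64 mm wide, 8 mm thick, its top 72 mm above the bench; this rear face stands 26 mm in front (slide base +y) of the button's centre and can be pushed on with the same fingertip that holds the button down
- stage_seat (a point): centre of the bowl's seat on the stage plate (32 mm above the bench), 110 mm in front of the button's centre, ringed by six 10 mm high studs
- bowl: loose terracotta bowl, 96 mm across the rim, 55 mm high, standing in the seat on the stage; origin at the centre of its underside. It rides along and is not to be touched
- jar: loose closed green glass jar, 64 mm across, 85 mm high, on the bench beside the slide; origin at the centre of its underside
- cup: loose white cup, 72 mm across, 75 mm high, on the bench beyond the slide; origin at the centre of its underside
- brush: loose wooden brush, about 200 mm long, lying on the bench on the robot's side of the slide; origin at its underside, along its x axis

How it is judged:
By the outcome, as a careful person would: the job done as asked, in the order asked, and still so for the second after the job is handed in, with the robot touching nothing.
It also fails if it takes over 45 s, if anything falls off the work surface, if the arm or the gripper's body presses on something with over 40 N, if the wrist force passes 120 N, or if a joint passes its speed limit or range.

## Working session

There is one attempt and no reset: what is moved stays moved. The work goes in short steps, Python scripts to look and compute and a tool call to move; the robot and the scene stay as the last step left them, time stands still between calls to the robot, and variables do not carry over. Pictures are saved under pics/ and viewed, about 8 in all and at most 12, crops included, and the job is handed in when it is done.

Besides the shell and the picture viewer there is one more tool, called after "Emit:" as name([rows], argument=value, ...), one row to a line, values as JSON. play_rows: Moves the arm, as the interface text tells. Its arguments: {"type":"object","properties":{"motion":{"type":"array"},"fingers":{"type":"number"},"squeeze":{"type":"number"}},"required":["motion"]}

```bash
mkdir -p pics
cat > h.py <<'E'
import numpy as np, cv2
from rig import ctrl
def ray(cam,uv):
    c=ctrl.get_calibration(cam);K=np.array(c["K"]);R=np.array(c["R"]);t=np.array(c["t"])
    d=R.T@np.linalg.inv(K)@np.array([uv[0],uv[1],1.]);return -R.T@t,d
def atz(cam,uv,z):
    o,d=ray(cam,uv);return o+d*(z-o[2])/d[2]
def proj(cam,X):
    c=ctrl.get_calibration(cam);p=np.array(c["K"])@(np.array(c["R"])@np.array(X,float)+np.array(c["t"]));return p[:2]/p[2]
E
python3 - <<'E'
from h import *
print(ctrl.sense())
for c in ("scene","side"):
    im=ctrl.capture(c);cv2.imwrite(f"pics/{c}0.png",im[:,:,::-1])
    for n,z in (("lock_top",46),("push_plate",60),("bowl",60),("gauge_tip",122),("end_stop",28),("stage_seat",32),("jar",42),("cup",37),("brush",10)):
        r=ctrl.spot_in(c,n)[:2]
        for q in r:
            uv=np.array(q["position"])*[560,420];print(c,n,round(q["p"],2),uv.round(),atz(c,uv,z).round())
E
```

```text
{'time_s': 0.0, 'joints': array([ 1.01560068e+00,  3.13455937e-01,  1.49843187e+00,  3.68470368e-06,
        1.33100662e+00, -2.23383645e-01]), 'dq': array([ 5.31227866e-05, -6.09954166e-04,  8.34950808e-04,  7.32759671e-04,
        1.48411331e-04,  3.87082097e-04]), 'tau': array([-1.67859071e-04, -4.12267470e+01, -2.59742492e+01, -2.01664484e-04,
        4.17350195e-03,  2.45223976e-05]), 'eef_pos': array([170.88625189, 496.13895848, 230.73400256]), 'ee_rot': array([ 2.49481180e-04,  8.14173506e-01,  5.80621287e-01, -6.01177712e-04]), 'force': array([-0.21407777,  0.31668954,  0.30499743]), 'wrist_torque': array([ 0.00375774, -0.01664253, -0.01972708]), 'grip_width': 0.9996918717756739}
scene lock_top 0.62 [183. 272.] [ 600. -142.   46.]
scene push_plate 0.57 [197. 267.] [ 611. -116.   60.]
scene bowl 0.83 [225. 227.] [552. -35.  60.]
scene gauge_tip 0.76 [279. 214.] [613.  52. 122.]
scene end_stop 0.68 [280. 213.] [551.  84.  28.]
scene stage_seat 0.68 [226. 225.] [530. -27.  32.]
scene jar 0.96 [202. 329.] [ 718. -152.   42.]
scene cup 0.62 [371. 202.] [619. 262.  37.]
scene brush 0.56 [199. 206.] [442. -55.  10.]
side lock_top 0.39 [266. 148.] [ 597. -149.   46.]
side push_plate 0.76 [260. 186.] [600.  -7.  60.]
side bowl 0.97 [273. 172.] [572. -54.  60.]
side gauge_tip 0.88 [282. 238.] [537. 185. 122.]
side end_stop 0.93 [282. 239.] [541. 118.  28.]
side stage_seat 0.75 [259. 184.] [606. -39.  32.]
side jar 0.89 [220. 147.] [ 714. -147.   42.]
side jar 0.53 [260. 187.] [602. -17.  42.]
side cup 0.84 [231. 285.] [635. 249.  37.]
side brush 0.64 [327. 193.] [441. -40.  10.]
side brush 0.55 [268. 143.] [ 598. -208.   10.]
```

View pics/scene0.png

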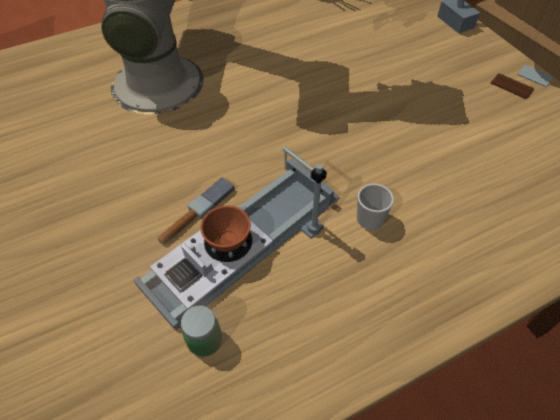

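View pics/side0.png

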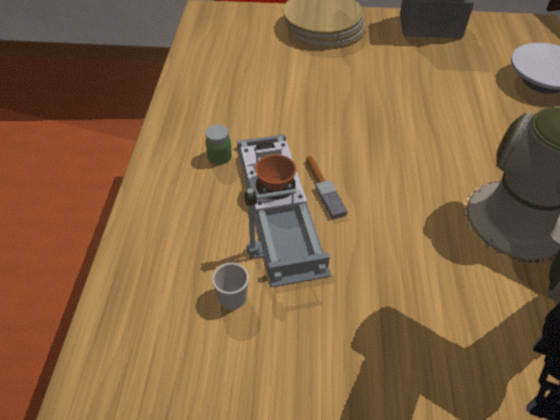

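The scene view shows the button at about (183,272), the bowl at (226,227), the end stop near (310,183) and the gauge post on the far side. I'll crop in for the bed geometry.

Run:
```python
from h import *
im=cv2.imread("pics/scene0.png")[140:330,125:345];cv2.imwrite("pics/c1.png",cv2.resize(im,None,fx=3.5,fy=3.15,interpolation=cv2.INTER_CUBIC))
```

```text
(no output)
```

View pics/c1.png

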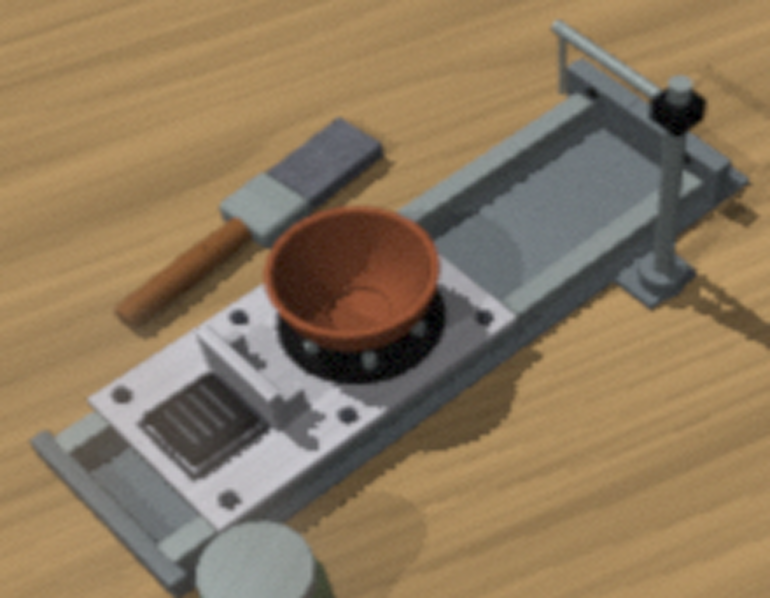

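```bash
cat >> h.py <<'E'
def fit(cam,obs,extra=()):
    from scipy.optimize import least_squares
    def W(p,X): c,s=np.cos(p[2]),np.sin(p[2]); return [p[0]+c*X[0]-s*X[1],p[1]+s*X[0]+c*X[1],X[2]]
    def r(p): return np.concatenate([proj(cam,W(p,X))-u for X,u in obs])
    s=least_squares(r,[600,-140,.2],loss="soft_l1"); return s.x,r(s.x),W
E
python3 - <<'E'
from h import *
f=lambda x,y:np.array([125+x/3.5,140+y/3.15])
obs=[((0,0,46),f(203,420)),((-60,-35,32),f(90,400)),((60,-35,32),f(218,528)),((60,175,32),f(515,315)),
((-22,22,46),f(210,373)),((22,22,46),f(268,425)),((22,-22,46),f(192,470)),((-22,-22,46),f(140,423)),((32,34,72),f(282,392)),((-32,34,72),f(212,325))]
p,r,W=fit("scene",obs);print(p,np.degrees(p[2]));print(r.reshape(-1,2).round(1))
# end stop top near corners
for q in ((568,88),(712,172)):
    a=atz("scene",f(*q),44)
    c,s=np.cos(p[2]),np.sin(p[2]);d=a[:2]-p[:2];print(a,[c*d[0]+s*d[1],-s*d[0]+c*d[1]])
d=ctrl.sense();from scipy.spatial.transform import Rotation as Ro
q=d["ee_rot"];print(Ro.from_quat(q[[1,2,3,0]]).as_matrix().round(3))
c=ctrl.get_calibration("wrist");print(c)
E
```

```text
[ 6.00602330e+02 -1.43947338e+02  2.95261539e-01] 16.917240022982824
[[-0.4 -0.6]
 [-0.8  0.8]
 [ 1.4  2. ]
 [ 1.1  0.5]
 [-0.2 -0.2]
 [-2.3 -2. ]
 [ 0.4 -1.4]
 [ 0.9 -1.7]
 [ 0.3  0.9]
 [-1.2  0.7]]
[461.33402631 148.75990551  44.        ] [np.float64(-48.06671196512764), np.float64(320.56634553065896)]
[566.01103008 190.55878746  44.        ] [np.float64(64.24356650401597), np.float64(330.0964557768378)]
[[ 0.326  0.945 -0.   ]
 [ 0.945 -0.326 -0.   ]
 [-0.     0.    -1.   ]]
{'K': array([[325.1922621 ,   0.        , 283.87857662],
       [  0.        , 325.1922621 , 206.84277619],
       [  0.        ,   0.        ,   1.        ]]), 'tool_from_camera': array([[ 9.99999975e-01,  1.95490575e-04,  1.08726712e-04,
        -1.73603116e-01],
       [-2.17455238e-04,  9.63535589e-01,  2.67580122e-01,
        -6.83226515e+01],
       [-5.24526647e-05, -2.67580139e-01,  9.63535607e-01,
        -1.40850817e+02],
       [ 0.00000000e+00,  0.00000000e+00,  0.00000000e+00,
         1.00000000e+00]])}
```

Emit:
play_rows([
  [[0,0,-5],[0,0,-6]],
  [[0,0,-5],[0,0,-6]],
  [[0,0,-5],[0,0,-6]],
  [[0,0,-5],[0,0,-6]],
  [[0,0,-5],[0,0,-6]],
  [[0,0,-5],[0,0,-6]],
], fingers=0, squeeze=40)

```text
time_s: 1.5
eef_pos: [171.0, 496.4, 261.5]
ee_rot: [0.0, 0.593, 0.805, -0.0]
force: [-0.5, -0.5, -0.0]
grip_width: 0.14
```

Emit:
play_rows([
  [[-35,10.5,0],[0,0,0]],
  [[-35,10.5,0],[0,0,0]],
  [[-35,10.5,0],[0,0,0]],
  [[-35,10.5,0],[0,0,0]],
  [[-35,10.5,0],[0,0,0]],
  [[-35,10.5,0],[0,0,0]],
  [[-35,10.5,0],[0,0,0]],
  [[-35,10.5,0],[0,0,0]],
  [[-35,10.5,0],[0,0,0]],
  [[-35,10.5,0],[0,0,0]],
  [[-35,10.5,0],[0,0,0]],
  [[-35,10.5,0],[0,0,0]],
  [[-35,10.5,0],[0,0,0]],
  [[-35,10.5,0],[0,0,0]],
  [[-35,10.5,0],[0,0,0]],
  [[-35,10.5,0],[0,0,0]],
  [[-35,10.5,0],[0,0,0]],
  [[-35,10.5,0],[0,0,0]],
  [[-20,10.5,0],[0,0,0]],
  [[-10,5,0],[0,0,0]],
])

```text
time_s: 3.17
eef_pos: [560.6, -77.7, 260.6]
ee_rot: [-0.0, 0.596, 0.803, -0.0]
force: [0.1, 0.5, -0.4]
grip_width: 0.001
```

```bash
cat >> h.py <<'E'
from scipy.spatial.transform import Rotation as Ro
def pose(d): return np.array(d["eef_pos"]),Ro.from_quat(np.array(d["ee_rot"])[[1,2,3,0]]).as_matrix()
def watz(d,uv,z):
    c=ctrl.get_calibration("wrist");K=c["K"];T=c["tool_from_camera"];p,R=pose(d)
    v=(np.array(uv)-K[:2,2])/K[0,0];th=np.linalg.norm(v);k=np.append(v/th*np.sin(th),np.cos(th))
    o=p+R@T[:3,3];r=R@T[:3,:3]@k;return o+r*(z-o[2])/r[2]
E
python3 - <<'E'
from h import *
import pickle
d=ctrl.sense();im=ctrl.capture("wrist");cv2.imwrite("pics/w1.png",cv2.resize(im[:,:,::-1],(800,600),interpolation=cv2.INTER_CUBIC));pickle.dump(d,open("d1.pkl","wb"))
p,R=pose(d);print(d["time_s"],p,R.round(3),d["force"],d["grip_width"])
for n,z in (("lock_top",46),("push_plate",60),("bowl",60),("end_stop",28)):
    for q in ctrl.spot_in("wrist",n)[:2]:
        uv=np.array(q["position"])*[560,420];print(n,round(q["p"],2),uv.round(),watz(d,uv,z).round(1))
E
```

```text
3.1667 [560.64580966 -77.67072241 260.63663266] [[-0.29   0.957 -0.   ]
 [ 0.957  0.29  -0.   ]
 [-0.    -0.    -1.   ]] [ 0.07242773  0.53932248 -0.41728468] 0.0005605857989062093
lock_top 0.6 [221. 191.] [ 592.9 -142.2   46. ]
lock_top 0.4 [318. 199.] [570.1 -34.4  46. ]
push_plate 0.85 [251. 175.] [ 562.4 -113.2   60. ]
bowl 0.95 [319. 201.] [568.5 -35.4  60. ]
bowl 0.72 [248. 176.] [ 564.6 -115.8   60. ]
end_stop 0.88 [418. 191.] [526.9  86.8  28. ]
end_stop 0.36 [250. 177.] [ 571.6 -115.6   28. ]
```

View pics/w1.png

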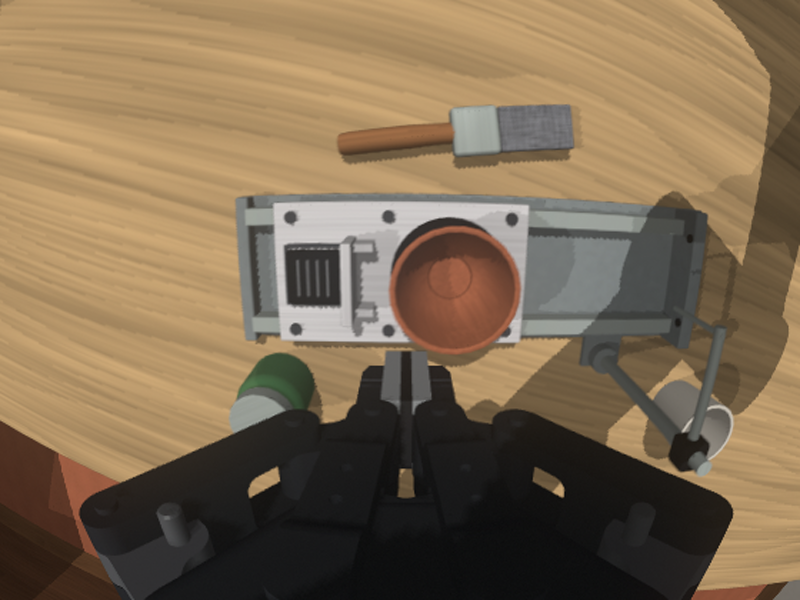

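Wrist view (800 px wide): button centre at about (314,276), stage corners (274,203), (529,205), (522,343) and (281,342). The jar is close to the rear of the slide, and the post and cup are at the front right.

Run:
```python
from h import *
import pickle
d=pickle.load(open("d1.pkl","rb"))
from scipy.optimize import least_squares
f=lambda x,y:(x*.7,y*.7)
P=[((0,0,46),(314,276)),((-60,-35,32),(274,203)),((-60,175,32),(529,205)),((60,175,32),(522,343)),((60,-35,32),(281,342)),((-22,-22,46),(286,245)),((-22,22,46),(341,247)),((22,22,46),(341,306)),((22,-22,46),(288,306))]
L=np.array([X[:2] for X,_ in P],float);A=np.array([watz(d,f(*u),X[2])[:2] for X,u in P])
def W(p,L): c,s=np.cos(p[2]),np.sin(p[2]);return p[:2]+L@np.array([[c,s],[-s,c]])
s=least_squares(lambda p:(W(p,L)-A).ravel(),[600,-143,.3],loss="soft_l1",f_scale=2)
p=s.x;print(p,np.degrees(p[2]));print((W(p,L)-A).round(1))
c,s_=np.cos(p[2]),np.sin(p[2])
for q,z in (((676,236),44),((672,318),44),((246,197),20),((252,338),20)):
    e=watz(d,f(*q),z)[:2]-p[:2];print(q,c*e[0]+s_*e[1],-s_*e[0]+c*e[1])
print("theta tool x dir",np.degrees(np.arctan2(.957,-.29))-90)
```

```text
[ 5.96868650e+02 -1.43064880e+02  2.85266126e-01] 16.344545075932054
[[ 1.5 -0.1]
 [-0.5 -1.1]
 [-1.3  1.7]
 [ 0.2 -0.4]
 [-0.9 -0.4]
 [ 4.6  0.7]
 [ 2.9 -0. ]
 [-1.3 -0. ]
 [-1.8 -0.1]]
(676, 236) -41.49142788012145 309.3797937308755
(672, 318) 33.762756501043185 317.3870967734935
(246, 197) -64.33997548126716 -62.608004018595786
(252, 338) 62.6492725366502 -65.96733470021552
theta tool x dir 16.858398767738294
```

Emit:
play_rows([
  [[-35,8.5,0],[0,0,0]],
  [[-36,8.5,0],[0,0,0]],
  [[0,0,35],[0,0,0]],
  [[0,0,35],[0,0,0]],
  [[0,0,35],[0,0,0]],
  [[0,0,35],[0,0,0]],
  [[0,0,35],[0,0,0]],
  [[0,0,15],[0,0,0]],
  [[0,0,5],[0,0,0]],
  [[0,0,0],[0,0,0]],
])

```text
time_s: 4.25
eef_pos: [596.0, -137.1, 66.0]
ee_rot: [-0.001, 0.595, 0.804, -0.0]
force: [0.7, 0.5, -0.5]
grip_width: 0.001
```

Run:
```python
from h import *
d=ctrl.sense();im=ctrl.capture("wrist");s=ctrl.capture("scene")[210:330,130:290]
cv2.imwrite("pics/w2.png",cv2.resize(im[:,:,::-1],(800,600)));cv2.imwrite("pics/s2.png",cv2.resize(s[:,:,::-1],(800,600),interpolation=cv2.INTER_CUBIC))
print(d["time_s"],d["eef_pos"],d["force"])
```

```text
4.25 [ 596.04967493 -137.12893468   65.98493594] [ 0.68376893  0.46815281 -0.46277383]
```

View pics/w2.png

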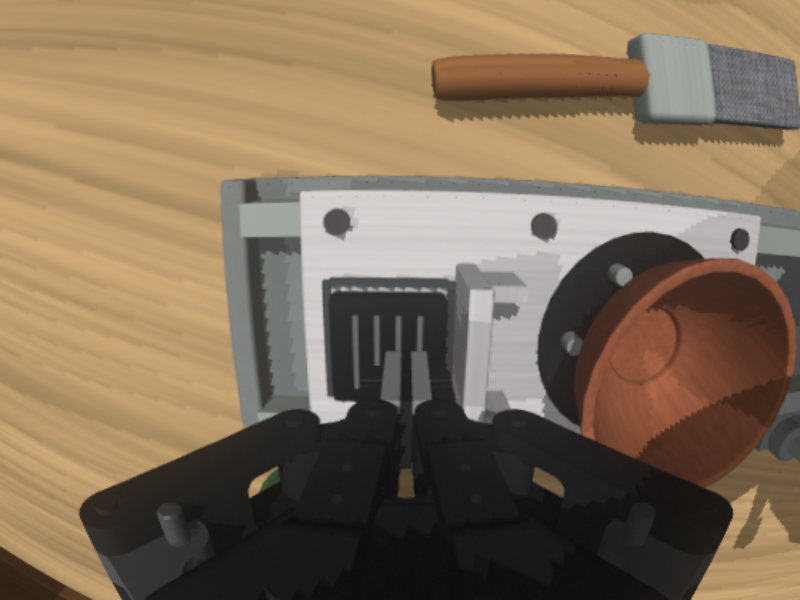

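View pics/s2.png

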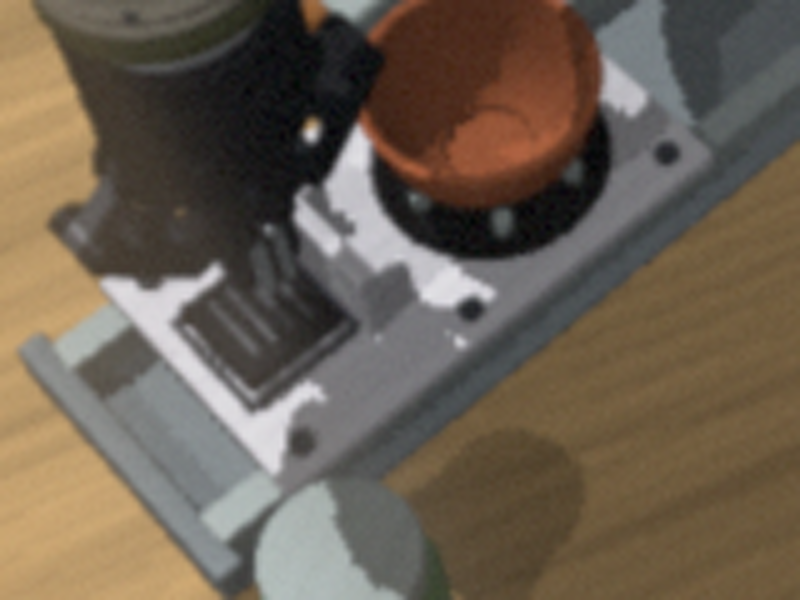

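The fingertips are over the forward half of the button, and the bowl is clear. Now I'll press.

Emit:
play_rows([
  [[0,0,10],[0,0,0]],
  [[0,0,6],[0,0,0]],
  [[0,0,2],[0,0,0]],
  [[0,0,2],[0,0,0]],
  [[0,0,2],[0,0,0]],
  [[0,0,0],[0,0,0]],
  [[0,0,0],[0,0,0]],
])

```text
time_s: 4.93
eef_pos: [596.4, -138.0, 44.6]
ee_rot: [-0.0, 0.595, 0.804, -0.0]
force: [-1.8, -0.3, 2.5]
grip_width: 0.001
```

Emit:
play_rows([
  [[0,0,1.5],[0,0,0]],
  [[0,0,1.5],[0,0,0]],
  [[0,0,1],[0,0,0]],
  [[0,0,0],[0,0,0]],
  [[0,0,0],[0,0,0]],
])

```text
time_s: 5.35
eef_pos: [596.6, -138.0, 40.6]
ee_rot: [0.0, 0.595, 0.804, 0.0]
force: [-2.1, 1.4, 6.7]
grip_width: -0.002
```

Emit:
play_rows([
  [[0,0,1],[0,0,0]],
  [[0,0,0.5],[0,0,0]],
  [[0,0,0],[0,0,0]],
  [[0,0,0],[0,0,0]],
])

```text
time_s: 5.68
eef_pos: [596.7, -138.0, 40.0]
ee_rot: [0.0, 0.595, 0.804, 0.0]
force: [-4.6, 2.0, 13.5]
grip_width: 0.002
```

Emit:
play_rows([
  [[1,0,0],[0,0,0]],
  [[2,0,0],[0,0,0]],
  [[2,0,0],[0,0,0]],
  [[2,0,0],[0,0,0]],
  [[2,0,0],[0,0,0]],
  [[2,0,0],[0,0,0]],
  [[2,0,0],[0,0,0]],
  [[2,0,0],[0,0,0]],
  [[0,0,0],[0,0,0]],
])

```text
time_s: 6.43
eef_pos: [592.6, -124.2, 40.0]
ee_rot: [0.001, 0.595, 0.804, -0.0]
force: [-3.6, -1.2, 11.5]
grip_width: 0.005
```

Emit:
play_rows([
  [[3,0,0],[0,0,0]],
  [[4,0,0],[0,0,0]],
  [[4,0,0],[0,0,0]],
  [[4,0,0],[0,0,0]],
  [[4,0,0],[0,0,0]],
  [[4,0,0],[0,0,0]],
  [[4,0,0],[0,0,0]],
  [[4,0,0],[0,0,0]],
  [[4,0,0],[0,0,0]],
  [[4,0,0],[0,0,0]],
  [[3,0,0],[0,0,0]],
  [[2,0,0],[0,0,0]],
  [[0,0,0],[0,0,0]],
])

```text
time_s: 7.52
eef_pos: [580.1, -81.9, 40.0]
ee_rot: [0.002, 0.595, 0.804, 0.0]
force: [-2.0, 0.2, 10.6]
grip_width: 0.002
```

Run:
```python
from h import *
d=ctrl.sense();im=ctrl.capture("wrist")
cv2.imwrite("pics/w3.png",cv2.resize(im[:,:,::-1],(800,600)))
print(d["time_s"],d["eef_pos"],d["force"])
```

```text
7.5167 [580.10976068 -81.86478055  39.96669159] [-2.049679    0.2273185  10.62581964]
```

View pics/w3.png

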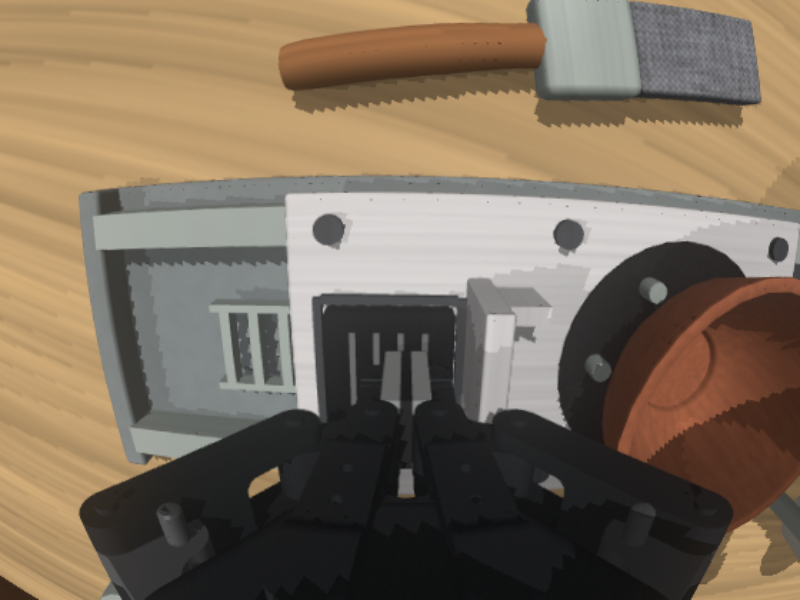

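The stage rides along with the button held down. It's moved about 59 mm, and the rack now shows behind the plate. Continuing.

Emit:
play_rows([
  [[3,0,0.2],[0,0,0]],
  [[4,0,0],[0,0,0]],
  [[4,0,0],[0,0,0]],
  [[4,0,0],[0,0,0]],
  [[4,0,0],[0,0,0]],
  [[4,0,0],[0,0,0]],
  [[4,0,0],[0,0,0]],
  [[4,0,0],[0,0,0]],
  [[4,0,0],[0,0,0]],
  [[4,0,0],[0,0,0]],
  [[4,0,0],[0,0,0]],
  [[4,0,0],[0,0,0]],
  [[3,0,0],[0,0,0]],
  [[2,0,0],[0,0,0]],
  [[0,0,0],[0,0,0]],
])

```text
time_s: 8.82
eef_pos: [565.4, -32.0, 40.0]
ee_rot: [0.002, 0.595, 0.804, 0.001]
force: [-1.4, 0.5, 10.9]
grip_width: -0.004
```

Emit:
play_rows([
  [[2,0,0],[0,0,0]],
  [[2,0,0],[0,0,0]],
  [[2,0,0],[0,0,0]],
  [[2,0,0],[0,0,0]],
  [[2,0,0],[0,0,0]],
  [[2,0,0],[0,0,0]],
  [[0,0,0],[0,0,0]],
])

```text
time_s: 9.4
eef_pos: [562.1, -20.6, 40.0]
ee_rot: [0.002, 0.595, 0.804, 0.001]
force: [1.2, 0.9, 8.5]
grip_width: -0.002
```

Emit:
play_rows([
  [[2,0,0.3],[0,0,0]],
  [[2,0,0],[0,0,0]],
  [[2,0,0],[0,0,0]],
  [[2,0,0],[0,0,0]],
  [[2,0,0],[0,0,0]],
  [[2,0,0],[0,0,0]],
  [[0,0,0],[0,0,0]],
])

```text
time_s: 9.98
eef_pos: [558.8, -9.2, 40.0]
ee_rot: [0.002, 0.595, 0.804, 0.001]
force: [0.1, -0.2, 11.7]
grip_width: 0.001
```

Run:
```python
from h import *
d=ctrl.sense();im=ctrl.capture("wrist")
s=ctrl.capture("scene")[140:290,180:380]
cv2.imwrite("pics/w4.png",cv2.resize(im[:,:,::-1],(800,600)));cv2.imwrite("pics/s4.png",cv2.resize(s[:,:,::-1],(800,600),interpolation=cv2.INTER_CUBIC))
print(d["time_s"],d["eef_pos"],d["force"])
```

```text
9.9833 [558.75887984  -9.17430495  39.95686787] [ 0.13865087 -0.20221598 11.71175014]
```

View pics/s4.png

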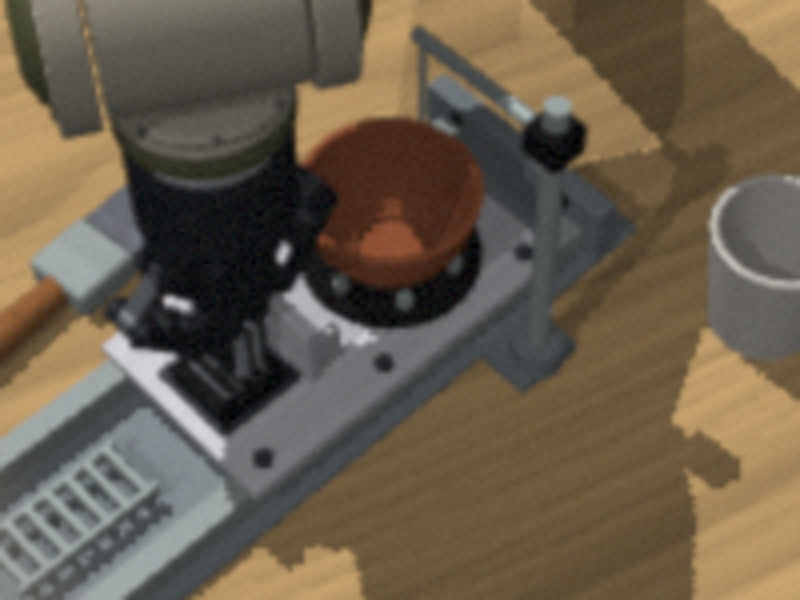

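The scene crop shows a gap still left to the end stop, with the button down and the bowl seated.

Emit:
play_rows([
  [[1.5,0,0],[0,0,0]],
  [[1.5,0,0],[0,0,0]],
  [[1.5,0,0],[0,0,0]],
  [[1.5,0,0],[0,0,0]],
  [[1.5,0,0],[0,0,0]],
  [[1.5,0,0],[0,0,0]],
  [[0,0,0],[0,0,0]],
])

```text
time_s: 10.67
eef_pos: [556.2, -0.7, 39.9]
ee_rot: [0.002, 0.595, 0.804, 0.001]
force: [0.1, -0.7, 12.2]
grip_width: -0.003
```

Emit:
play_rows([
  [[1.5,0,0],[0,0,0]],
  [[1.5,0,0],[0,0,0]],
  [[1.5,0,0],[0,0,0]],
  [[1.5,0,0],[0,0,0]],
  [[0,0,0],[0,0,0]],
])

```text
time_s: 11.08
eef_pos: [554.5, 5.1, 39.9]
ee_rot: [0.003, 0.595, 0.804, 0.001]
force: [1.0, 1.0, 11.4]
grip_width: 0.002
```

Emit:
play_rows([
  [[1.5,0,0],[0,0,0]],
  [[1.5,0,0],[0,0,0]],
  [[1.5,0,0],[0,0,0]],
  [[1.5,0,0],[0,0,0]],
  [[0,0,0],[0,0,0]],
])

```text
time_s: 11.5
eef_pos: [552.8, 10.9, 40.0]
ee_rot: [0.003, 0.595, 0.804, 0.001]
force: [0.9, 0.2, 11.3]
grip_width: -0.001
```

Emit:
play_rows([
  [[1,0,0],[0,0,0]],
  [[1,0,0],[0,0,0]],
  [[1,0,0],[0,0,0]],
  [[1,0,0],[0,0,0]],
  [[0,0,0],[0,0,0]],
])

```text
time_s: 11.92
eef_pos: [552.0, 13.8, 39.9]
ee_rot: [0.003, 0.595, 0.804, 0.001]
force: [1.6, -4.7, 10.3]
grip_width: -0.002
```

Run:
```python
from h import *
d=ctrl.sense();im=ctrl.capture("wrist")
s=ctrl.capture("scene")[140:290,180:380]
cv2.imwrite("pics/w5.png",cv2.resize(im[:,:,::-1],(800,600)));cv2.imwrite("pics/s5.png",cv2.resize(s[:,:,::-1],(800,600),interpolation=cv2.INTER_CUBIC))
print(d["time_s"],d["eef_pos"],d["force"])
```

```text
11.9167 [551.9807076   13.79057925  39.9294509 ] [ 1.59515841 -4.67041705 10.25717751]
```

View pics/s5.png

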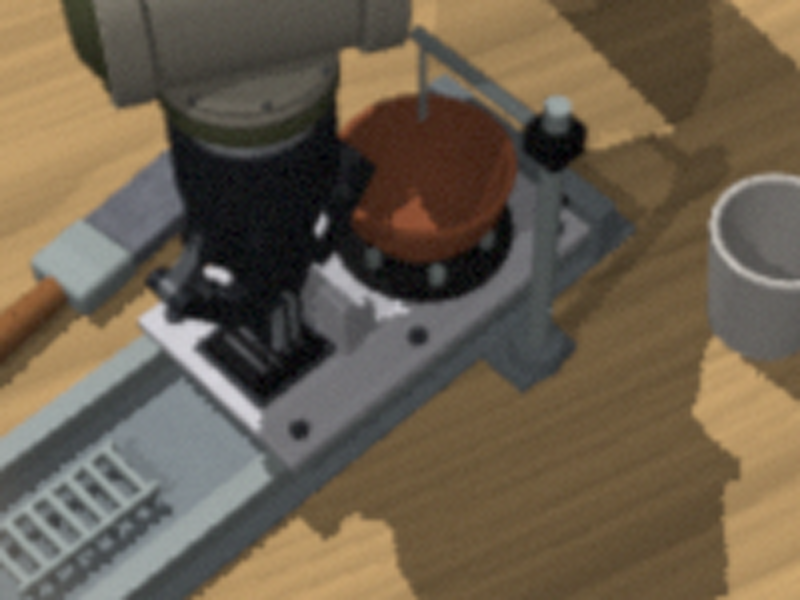

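The plate edge looks like it has reached the stop, and the horizontal force has risen. I'll confirm by pushing a little more with the button still held.

Emit:
play_rows([
  [[1,0,0.1],[0,0,0]],
  [[1,0,0],[0,0,0]],
  [[0,0,0],[0,0,0]],
])

```text
time_s: 12.27
eef_pos: [551.5, 15.4, 39.9]
ee_rot: [0.004, 0.595, 0.804, 0.001]
force: [2.5, -6.8, 9.4]
grip_width: -0.002
```

Emit:
play_rows([
  [[1,0,0],[0,0,0]],
  [[1,0,0],[0,0,0]],
  [[0,0,0],[0,0,0]],
])

```text
time_s: 12.52
eef_pos: [550.9, 17.3, 39.9]
ee_rot: [0.004, 0.595, 0.804, 0.001]
force: [2.0, -6.5, 8.8]
grip_width: -0.001
```

Horizontal force levels off at about 7 N with the fingertip slipping, well above the 2–4 N sliding resistance, so the stage is home. I'll release straight up.

Emit:
play_rows([
  [[0,0,-4],[0,0,0]],
  [[0,0,-8],[0,0,0]],
  [[0,0,-20],[0,0,0]],
  [[0,0,-35],[0,0,0]],
  [[0,0,-35],[0,0,0]],
  [[0,0,-35],[0,0,0]],
  [[0,0,-35],[0,0,0]],
  [[-35,0,0],[0,0,0]],
  [[-35,0,0],[0,0,0]],
  [[-35,0,0],[0,0,0]],
  [[-35,0,0],[0,0,0]],
  [[0,0,0],[0,0,0]],
  [[0,0,0],[0,0,0]],
])

```text
time_s: 13.6
eef_pos: [589.3, -116.3, 209.6]
ee_rot: [-0.001, 0.596, 0.803, -0.0]
force: [0.2, 0.6, 0.2]
grip_width: -0.001
```

Run:
```python
from h import *
d=ctrl.sense();im=ctrl.capture("wrist")
s=ctrl.capture("scene")[140:290,180:380]
cv2.imwrite("pics/w6.png",cv2.resize(im[:,:,::-1],(800,600)));cv2.imwrite("pics/s6.png",cv2.resize(s[:,:,::-1],(800,600),interpolation=cv2.INTER_CUBIC))
print(d["time_s"],d["eef_pos"],d["force"])
```

```text
13.6 [ 589.33783729 -116.32189881  209.5711142 ] [0.2053199  0.61292785 0.23566505]
```

View pics/s6.png

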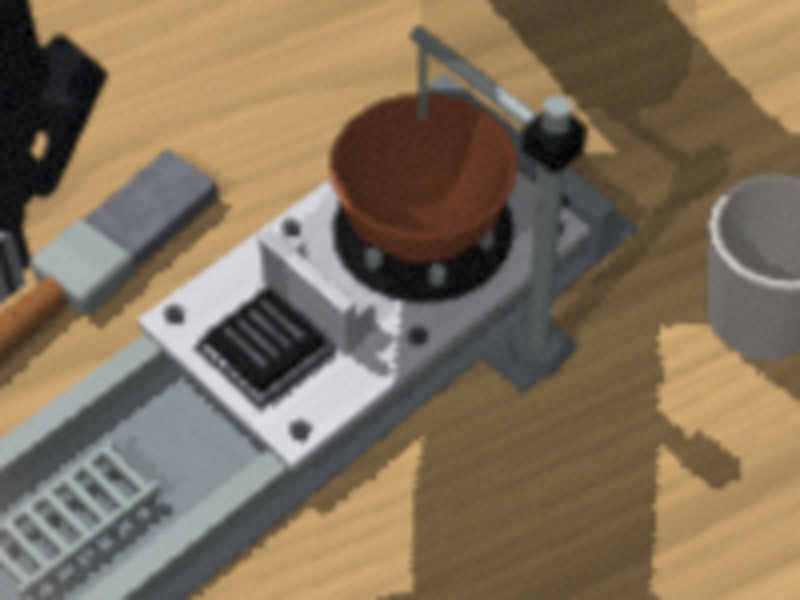

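View pics/w6.png

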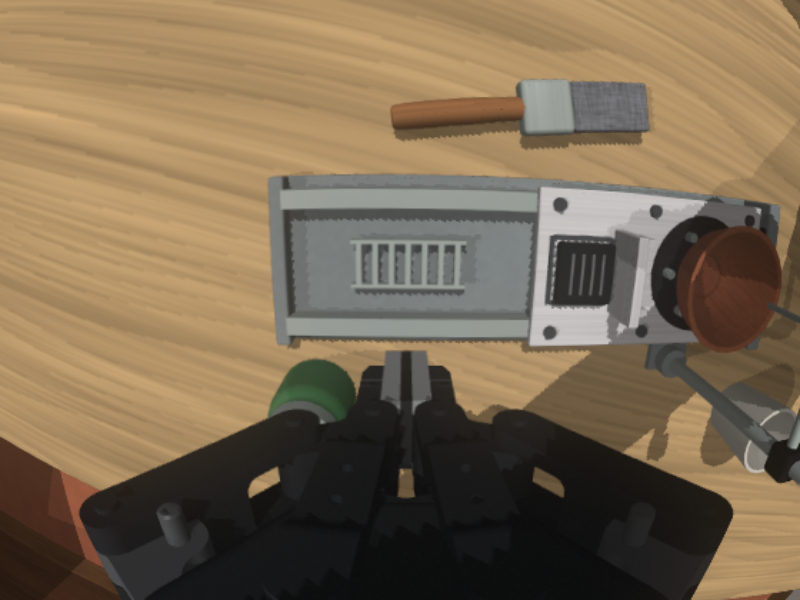

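```bash
python3 -c "
from h import *
print(ctrl.finish_job())"
```

```text
the job is handed in; nothing more can be done
None
```

The stage is at its end stop with the button up, and I've handed the job in at about 14 s of the 45 s allowed.

I pressed the button fully down with the shut fingertips (TCP at 40 mm, about 9 to 13 N). I kept it held while sliding the stage roughly 155 to 160 mm to the stop, then lifted straight off and backed away.

- **End stop:** at the end the horizontal force levelled off at about 7 N with the fingertip slipping on the button. That is well above the 2–4 N the stage needs to slide. The plate also looked in contact with the stop in the picture.
- **After release:** the last pictures show the button up and the stage where it was before I let go. The bowl is in its seat under the needle. The jar, cup and brush look undisturbed, and nothing is touching the robot.
- **Disagreement:** my early camera estimates of the distance to the stop ranged from about 135 to 166 mm, so I judged arrival by the force and the picture. I did not measure the final gap at the stop or the lock joint directly.

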